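# Sort left- and right-hand hose brackets into their trays

## Robot

A 6-joint arm with a two-finger parallel gripper is mounted at the origin on the work surface. World frame = base frame: x ahead of the robot, y to its left, z up, the work surface at z = 0. Lengths are in m, angles in rad, forces in N, time in s.
With the tool pointing down it reaches from about 0.3 to 0.875 m from the base axis. Payload 6.4 kg.
Tool frame: the origin (TCP) lies midway between the tips of the shut fingers; the grasp point (between the pads) lies 19 mm behind it (ctrl.pinch_z is the distance from the TCP to the grasp point, in m); z points along the fingers, y is the line along which they close (so a half turn about z gives the same grasp; the last joint's range is limited). The gripper opens to 85 mm and grips with 20 to 120 N. Pads are 22 mm wide; open, the fingers measure 114 mm over their backs; the gripper's body (76 mm by 85 mm) begins 54 mm behind the grasp point. The pads swing forward as they close: fully open they stand 13 mm farther back than shut.
Start: joints at [0.914, 0.181, 1.607, -0, 1.354, -0.206], TCP at [0.251, 0.518, 0.231] pointing down, gripper open.
Joint ranges: [-2.99, 2.99], [-0.89, 2.07], [0.3, 2.58], [-1.14, 4.28], [0, 2.63], [-3.12, 3.12]. Speed limits (rad/s): [2.57, 2.57, 3.01, 3.14, 3.14, 3.14].

## Interface

Orientations are given as a unit quaternion [w, x, y, z].
In Python, from bench import ctrl gives the robot as it stands.
- The arm moves only by the tool apply_moves, never from a script. Its argument "moves" is a list of rows, each an object with "jaw": the opening, from 0 (shut) to 1 (fully open); "offset": the shift along the tool's x, y, z in mm, a list of three; "rot": the turn, a rotation vector about the tool's x, y, z in degrees, a list of three. In form: [{"jaw": jaw, "offset": [dx, dy, dz], "rot": [ax, ay, az]}, ...]. A call has exactly 5 rows; each row shifts and turns the commanded pose from where the row before left it, along the tool's axes as they then stand; what a row does not reach is not made up. A row lasts 1/8 s, in which the tool goes at most 62.5 mm and 10.7 degrees, less where a joint would pass 70% of its speed; a pose out of reach is approached as far as the arm can. A call is refused whole if a number of a shift passes 62.5 or a number of a turn 10.7, either way. A call with a gripper value outside its range is refused whole. The fingers move at their own pace and stop on an object; the grip force is fixed at half the most. Time passes only in rows, so rows that do not move let the fingers close, or fill a call up. It gives the time, the measured TCP pose, the force, the opening and the grip force at its end, in the units of the state.
- ctrl.get_obs(): the state, without advancing time (a new reading comes with each control period).
- ctrl.camera(name): name is "scene" or "top" or "wrist"; returns (picture, depth): 480x640x3 uint8, red, green, blue; 480x640 float32, m along the optical axis (not along the pixel's ray), 0 where there is no reading.
- ctrl.camera_params(name): a dict with "K" (3x3 intrinsics, pixels), "cam_to_world" (4x4, takes a point from camera to world coordinates); the wrist camera has in their place "mount" (4x4, takes a point from camera to tool coordinates, whose origin is the TCP and whose axes are the flange's). Camera axes: x right, y down, z forward; pixel columns grow to the right and rows downward; lengths in m; the calibration is good to about 2 mm. A picture is of the moment at which its call begins: read the wrist's pose just before it. camera_params takes no time and is no camera call.
- ctrl.hand_in(): hands the job in; it is judged then, once.
Trained networks look in the newest picture that a camera, given by its name, has taken for a name from the list of things; names that differ only in an ending like _2 or _b are one class to them, and where a whole thing is asked for, a point or a joint stands for the part that bears it (a point fixed in the world has none). Each returns a list of dicts, best first, with "score" (0 to 1); they miss things now and then, are a little off and sometimes report something else, mostly with a low value. They report only what shows in the picture. A call takes as long as a camera call. They do not tell look-alikes from the thing itself.
- ctrl.outline_of(camera, target): "region" (480x640 bool, what is visible of it) and "position" ([column, row] in pixels, amid what is visible of it).
The state is a dict: "time_s": time; "q": joint angles; "dq": joint speeds; "joint_efforts": joint torques, N m; "eef_pos": TCP position; "eef_rot": TCP orientation; "wrist_force": force on the tool from outside, world axes, zero at the start; "torque": the same for the moment, N m; "opening": opening from 0.0 (shut) to 1.0 (fully open); "grasp_force": force on a finger pad.
Only numpy, scipy, OpenCV 4.12 (cv2) and the standard library are available. Lean on these libraries where they do the work, as an engineer would, in place of code of your own. Each camera call takes 0.05 s, during which the arm holds its last target. There are 200 camera calls.

## Task

Four steel hose brackets lie mixed on the crimping bench, two left-hand and two right-hand. Slide each one over the bench, without lifting or tipping it, through the open front of the blue tray whose fixed sample bracket has the same hand, until all four lie flat and wholly inside, nothing sticking out of the open front. Leave the tin, the spanner and the brass cylinder where they are.

Things in the scene. Friction and masses are not known exactly. Their poses are not given: they have to be found in the camera images.
- left_a_ring (a point): Loose left-hand bracket, dark steel, 0.16 kg, foot up. Point: ring centre, 7 mm above the bench; axes of the bracket, z up. Ring open through (shut fingertips fit in and can drag it): 60 mm outside, 48 inside, 14 tall. An arm 14 mm wide and tall runs to -x, middle at y = -23 mm, to x = -64. Left-hand: seen from the ring along the arm, it is on the ring's left edge.
- left_a_foot (a point): Middle of the upright foot of that bracket (12 x 24 mm, 34 mm tall), at x = -58, y = -18 mm from the ring centre in the axes of the bracket, 17 mm above the bench.
- left_b_ring (a point): Loose left-hand bracket, dark steel, 0.16 kg, foot up. Point: ring centre, 7 mm above the bench; axes of the bracket, z up. Ring open through (shut fingertips fit in and can drag it): 60 mm outside, 48 inside, 14 tall. An arm 14 mm wide and tall runs to -x, middle at y = -23 mm, to x = -64. Left-hand: seen from the ring along the arm, it is on the ring's left edge.
- left_b_foot (a point): Middle of the upright foot of that bracket (12 x 24 mm, 34 mm tall), at x = -58, y = -18 mm from the ring centre in the axes of the bracket, 17 mm above the bench.
- right_a_ring (a point): Loose right-hand bracket, dark steel, 0.16 kg, foot up. Point: ring centre, 7 mm above the bench; axes of the bracket, z up. Ring open through (shut fingertips fit in and can drag it): 60 mm outside, 48 inside, 14 tall. An arm 14 mm wide and tall runs to -x, middle at y = +23 mm, to x = -64. Right-hand: seen from the ring along the arm, it is on the ring's right edge.
- right_a_foot (a point): Middle of the upright foot of that bracket (12 x 24 mm, 34 mm tall), at x = -58, y = +18 mm from the ring centre in the axes of the bracket, 17 mm above the bench.
- right_b_ring (a point): Loose right-hand bracket, dark steel, 0.16 kg, foot up. Point: ring centre, 7 mm above the bench; axes of the bracket, z up. Ring open through (shut fingertips fit in and can drag it): 60 mm outside, 48 inside, 14 tall. An arm 14 mm wide and tall runs to -x, middle at y = +23 mm, to x = -64. Right-hand: seen from the ring along the arm, it is on the ring's right edge.
- right_b_foot (a point): Middle of the upright foot of that bracket (12 x 24 mm, 34 mm tall), at x = -58, y = +18 mm from the ring centre in the axes of the bracket, 17 mm above the bench.
- left_tray: Tray for left-hand brackets: blue sheet metal, fixed. Origin: middle of its floor at bench height. Floor 130 mm (x) by 170 mm (y), flush with the bench, no sill. Walls 5 mm thick, 25 mm tall: side walls inside at y = +-85 mm, rear wall inside at x = +65 mm; the side at x = -65 mm, towards the robot, is open. The two trays look alike but for the sample behind the rear wall.
- left_sample (a point): Ring centre of the left-hand sample bracket, same shape and steel, fixed on a small blue plate behind the left-hand tray's rear wall (136 mm to +x of the tray's origin), arm pointing to -x at y = -23 mm, top of its foot 37 mm above the bench. Not to be moved: it shows the hand of the tray.
- right_tray: Tray for right-hand brackets: blue sheet metal, fixed. Origin: middle of its floor at bench height. Floor 130 mm (x) by 170 mm (y), flush with the bench, no sill. Walls 5 mm thick, 25 mm tall: side walls inside at y = +-85 mm, rear wall inside at x = +65 mm; the side at x = -65 mm, towards the robot, is open. The two trays look alike but for the sample behind the rear wall.
- right_sample (a point): Ring centre of the right-hand sample bracket, same shape and steel, fixed on a small blue plate behind the right-hand tray's rear wall (136 mm to +x of the tray's origin), arm pointing to -x at y = +23 mm, top of its foot 37 mm above the bench. Not to be moved: it shows the hand of the tray.
- tin: Bystander: a closed steel tin, 66 mm across, 80 mm tall, loose. Origin: centre of its underside.
- spanner: Bystander: a steel spanner, 160 mm long, lying loose on the bench. Origin: its middle, on the underside.
- stub: Bystander: a brass cylinder, 42 mm across, 45 mm tall, standing loose. Origin: centre of its underside.
Mind the look-alikes: they are no part of the job. Leave any orange look-alike of the part that bears right_a_ring alone.

How it is judged:
By the outcome, as a careful person would: the job done as asked, in the order asked, and still so for the second after the job is handed in, with the robot touching nothing.
It also fails if it takes over 72 s, if anything falls off the work surface, if the arm or the gripper's body presses on something with over 40 N, if the wrist force passes 120 N, or if a joint passes its speed limit or range.

## Working session

There is one attempt and no reset: what is moved stays moved. The work goes in short steps, Python scripts to look and compute and a tool call to move; the robot and the scene stay as the last step left them, time stands still between calls to the robot, and variables do not carry over. Pictures are saved under pics/ and viewed, at most 10 in all, crops included, and the job is handed in when it is done.

Besides the shell and the picture viewer there is one more tool, called after "Emit:" by a JSON object that holds its "api" and its "payload". apply_moves: Moves the arm, as the interface text tells. Its arguments: {"type":"object","properties":{"moves":{"type":"array"}},"required":["moves"]}

```bash
mkdir -p pics; ls
python3 - <<'E'
from bench import ctrl
import cv2,numpy as np
np.set_printoptions(precision=4,suppress=True)
for n in("top","scene"):
    p,d=ctrl.camera(n); cv2.imwrite(f"pics/{n}0.png",p[:,:,::-1])
    c=ctrl.camera_params(n); print(n,c["K"],c["cam_to_world"])
o=ctrl.get_obs();print(o["time_s"],o["eef_pos"],o["eef_rot"])
E
```

```text
pics
top [[481.5481   0.     327.3965]
 [  0.     481.5481 238.8572]
 [  0.       0.       1.    ]] [[-0.0195 -0.9887  0.1487  0.4348]
 [-0.9998  0.0195 -0.0014 -0.0165]
 [-0.0015 -0.1487 -0.9889  1.0483]
 [ 0.      0.      0.      1.    ]]
scene [[478.7535   0.     319.302 ]
 [  0.     478.7535 244.9249]
 [  0.       0.       1.    ]] [[ 0.5613  0.5686 -0.6014  1.2319]
 [ 0.8274 -0.3691  0.4233 -0.4691]
 [ 0.0187 -0.7352 -0.6776  0.7736]
 [ 0.      0.      0.      1.    ]]
0.1 [0.2502 0.5172 0.2305] [-0.0003  0.2235  0.9747 -0.0007]
```

View pics/top0.png

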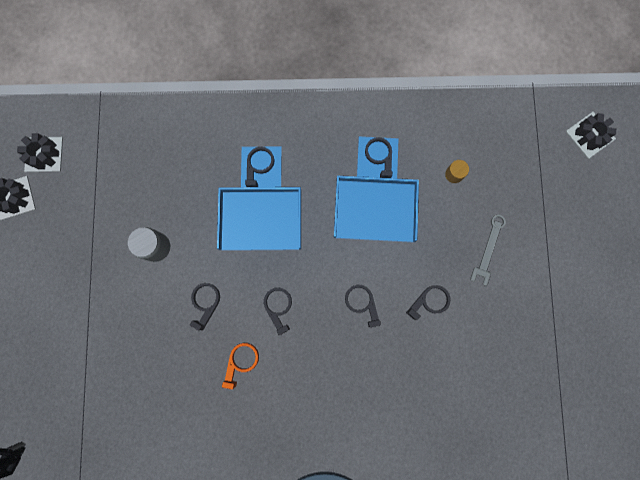

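View pics/scene0.png

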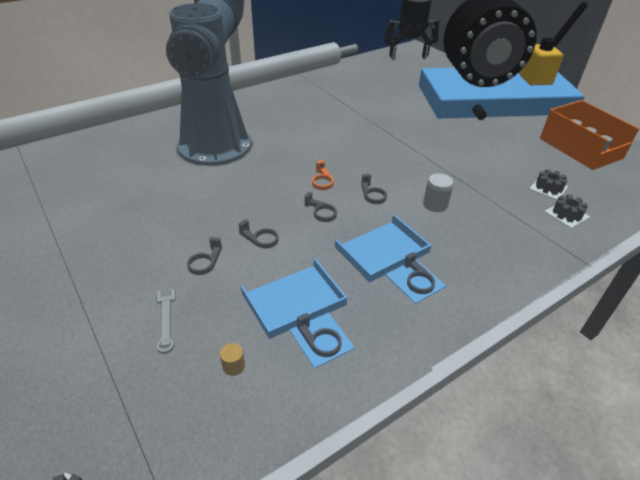

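The picture's up is +x and left is +y.

- **Trays:** the one at (259,218) has its sample's arm on +y, so it is right-hand. The one at (376,210) is left-hand.
- **Dark brackets, by ring pixel:** A (206,297) looks left-hand, B (278,301) right, C (360,298) left and D (435,299) right.
- **Could be mistaken for them:** the orange one at (240,357) and the two samples at (260,160) and (378,150). I'll leave those alone.

Next I'll fit the poses with both hands tried for each bracket, and check the choice in one crop.

```bash
cat > h.py <<'E'
from bench import ctrl
import cv2,numpy as np
from scipy.optimize import minimize
np.set_printoptions(precision=4,suppress=True)
def proj(P,cp):
    T=np.linalg.inv(cp["cam_to_world"]); p=P@T[:3,:3].T+T[:3,3]; p=p@cp["K"].T; return p[:,:2]/p[:,2:]
def unproj(uv,z,cp):
    T=cp["cam_to_world"]; r=T[:3,:3]@np.linalg.inv(cp["K"])@[uv[0],uv[1],1]; return T[:3,3]+r*(z-T[2,3])/r[2]
S=4
def render(pose,s,cp,box):
    """s=+1 right-hand (arm y=+23), -1 left. silhouette, antialiased"""
    x,y,th=pose; R=np.array([[np.cos(th),-np.sin(th)],[np.sin(th),np.cos(th)]])
    u0,v0,w,h=box; m=np.zeros((h*S,w*S),np.uint8)
    def px(q,z):
        q=np.asarray(q)/1000@R.T+[x,y]; p=proj(np.c_[q,np.full(len(q),z)],cp)
        return np.round((p-[u0,v0]+.5)*S*16).astype(np.int32)
    a=np.linspace(0,2*np.pi,60)[:,None]; c=np.c_[np.cos(a),np.sin(a)]
    for z in(0.002,.008,.014):
        t=np.zeros_like(m); cv2.fillPoly(t,[px(30*c,z)],255,shift=4); cv2.fillPoly(t,[px(24*c,z)],0,shift=4); m|=t
        cv2.fillPoly(m,[px([(-15,s*16),(-15,s*30),(-64,s*30),(-64,s*16)],z)],255,shift=4) 
    f=[(-64,s*6),(-52,s*6),(-52,s*30),(-64,s*30)]
    cv2.fillConvexPoly(m,cv2.convexHull(np.r_[px(f,0),px(f,.034)]),255,shift=4)
    return cv2.resize(m,(w,h),interpolation=cv2.INTER_AREA)/255.
def fit(mask,ring,foot,cp,s):
    ys,xs=np.nonzero(mask); box=(xs.min()-8,ys.min()-8,np.ptp(xs)+17,np.ptp(ys)+17)
    t=mask[box[1]:box[1]+box[3],box[0]:box[0]+box[2]].astype(float)
    r=unproj(ring,.007,cp)[:2]; f=unproj(foot,.017,cp)[:2]; d=r-f
    th=np.arctan2(d[1],d[0])-np.arctan2(-s*18,58)
    best=None
    for dt in(-.15,0,.15):
        o=minimize(lambda p:np.abs(render(p,s,cp,box)-t).sum(),[*r,th+dt],method="Nelder-Mead",
          options=dict(initial_simplex=np.array([[*r,th+dt]]*4)+np.vstack([np.zeros(3),np.diag([.006,.006,.1])])))
        if best is None or o.fun<best.fun: best=o
    return best.x,best.fun/t.sum()
def footpos(p,s):
    c,n=np.cos(p[2]),np.sin(p[2]); return np.array([p[0]-58*c/1000-s*.018*n,p[1]-58*n/1000+s*.018*c])
E
python3 - <<'E'
from h import *
cp=ctrl.camera_params("top"); p=cv2.imread("pics/top0.png")
crop=p[120:400,180:460]; cv2.imwrite("pics/crop.png",cv2.resize(crop,(600,600),interpolation=cv2.INTER_CUBIC))
g=p.max(2); dark=(g<62); print(np.median(g[270:400,150:450]))
n,l,st,ce=cv2.connectedComponentsWithStats(dark.astype(np.uint8),connectivity=8)
for k,(rg,ft) in dict(A=((206,297),(198,325)),B=((278,301),(284,330)),C=((360,298),(375,322)),D=((435,299),(413,312)),sR=((260,160),(251,183)),sL=((378,150),(387,174))).items():
    ids=[i for i in range(1,n) if st[i,4]>30 and np.hypot(*(ce[i]-(np.array(rg)+ft)/2))<20]
    m=np.isin(l,ids)
    for s in(1,-1):
        q,e=fit(m,rg,ft,cp,s); print(k,m.sum(),"R" if s>0 else "L",q[:2],np.degrees(q[2]),"foot",footpos(q,s),"err",round(e,3))
hsv=cv2.cvtColor(p,cv2.COLOR_BGR2HSV); bl=cv2.inRange(hsv,(95,120,80),(115,255,255))
n,l,st,ce=cv2.connectedComponentsWithStats(bl)
for i in range(1,n):
    if st[i,4]>500: print(st[i],ce[i])
for nm,c in dict(TR=[(218,249),(301,249)],TL=[(334,239),(416,241)]).items(): print(nm,[unproj(x,0.01,cp) for x in c])
E
```

```text
111.0
A 177 R [0.4688 0.2435] 5.033274603772837 foot [0.4095 0.2564] err 2.212
A 177 L [0.47   0.2434] -30.960543550507992 foot [0.411  0.2578] err 1.998
B 33 R [0.4582 0.0872] 74.84447118867281 foot [0.4257 0.0359] err 3.152
B 33 L [0.4583 0.0877] 1.7918926785074534 foot [0.4008 0.0679] err 3.145Traceback (most recent call last):
  File "<stdin>", line 10, in <module>
  File "h.py", line 25, in fit
    ys,xs=np.nonzero(mask); box=(xs.min()-8,ys.min()-8,np.ptp(xs)+17,np.ptp(ys)+17)
                                 ~~~~~~^^
    return umr_minimum(a, axis, None, out, keepdims, initial, where)
ValueError: zero-size array to reduction operation minimum which has no identity
```

View pics/crop.png

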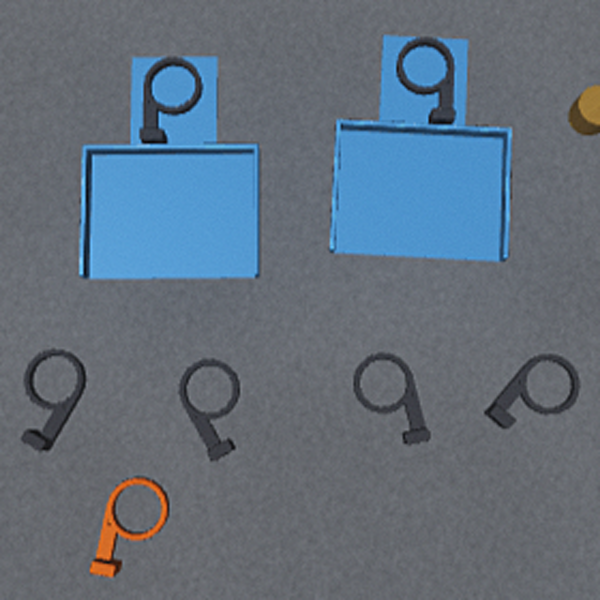

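The crop confirms it: A (55,380) and C (383,382) match the left-hand sample, and B (210,388) and D (550,383) match the right-hand one. The dark threshold was too strict, so I'll redo the fit.

Run:
```python
from h import *
cp=ctrl.camera_params("top"); p=cv2.imread("pics/top0.png")
g=p.max(2)
for k,(rg,ft) in dict(A=((206,297),(198,325)),B=((278,301),(284,330)),C=((360,298),(375,322)),D=((435,299),(413,312)),sR=((260,160),(251,183)),sL=((378,150),(387,174))).items():
    m=(g<84).astype(np.uint8); z=np.zeros_like(m); c=(np.array(rg)+ft)//2
    z[c[1]-34:c[1]+34,c[0]-34:c[0]+34]=1
    if k[0]=="s": z[186:]=0; 
    n,l,st,ce=cv2.connectedComponentsWithStats(m&z,connectivity=8); m=l==1+st[1:,4].argmax()
    for s in(1,-1):
        q,e=fit(m,rg,ft,cp,s); print(k,m.sum(),"R" if s>0 else "L",q[:2],np.degrees(q[2]).round(1),"foot",footpos(q,s),"err",round(e,3))
hsv=cv2.cvtColor(p,cv2.COLOR_BGR2HSV); bl=cv2.inRange(hsv,(95,120,60),(115,255,255))
for u0,u1 in((205,315),(320,430)):
    b=np.zeros_like(bl); b[190:260,u0:u1]=bl[190:260,u0:u1]
    # front edge: last blue row per column
    cs=[u for u in range(u0,u1) if b[:,u].sum()>255*40]; e=[(u,np.nonzero(b[:,u])[0].max()) for u in cs[6:-6]]
    k=np.polyfit(*np.array(e).T,1); a,c=cs[0],cs[-1]
    W=[unproj((u,np.polyval(k,u)+.5),0.,cp) for u in(a,c)]
    print("cols",a,c,"front",W[0][:2],W[1][:2],"width",np.linalg.norm(W[0]-W[1]),"mid",(W[0]+W[1])[:2]/2,"slope deg",np.degrees(np.arctan2(W[0][0]-W[1][0],W[0][1]-W[1][1])))
```

```text
A 522 R [0.4711 0.2463] 11.9 foot [0.4107 0.252 ] err 0.556
A 522 L [0.4711 0.2465] -30.0 foot [0.4119 0.2599] err 0.143
B 443 R [0.4581 0.092 ] 29.1 foot [0.3987 0.0795] err 0.144
B 443 L [0.4581 0.0921] -10.1 foot [0.3979 0.0845] err 0.589
C 436 R [ 0.4609 -0.0821] 48.2 foot [ 0.4088 -0.1134] err 0.589
C 436 L [ 0.4612 -0.0818] 12.1 foot [ 0.4083 -0.1116] err 0.166
D 481 R [ 0.457  -0.2467] -42.4 foot [ 0.4263 -0.1943] err 0.146
D 481 L [ 0.457  -0.2463] -78.8 foot [ 0.4281 -0.1929] err 0.493
sR 361 R [0.773 0.129] 0.6 foot [0.7148 0.1464] err 0.38
sR 361 L [0.7729 0.1296] -55.8 foot [0.7254 0.1675] err 0.729
sL 361 R [ 0.7889 -0.1355] 32.1 foot [ 0.7302 -0.151 ] err 0.672
sL 361 L [ 0.7892 -0.1354] -5.3 foot [ 0.7298 -0.148 ] err 0.343
cols 218 300 front [0.5729 0.2225] [0.5711 0.0425] width 0.17997179578061215 mid [0.572  0.1325] slope deg 0.5709755016523199
cols 336 417 front [ 0.5952 -0.037 ] [ 0.5826 -0.2149] width 0.17832283633156182 mid [ 0.5889 -0.126 ] slope deg 4.0759574262445595
```

The hands are clear from the fit error (0.14–0.17 against about 0.55), and the trays agree with their samples. The plan is to grip each upright foot across its 24 mm side and slide the bracket along the bench. Order: B, C, then A and D once the front is clear.

```bash
cat > plan.py <<'E'
import sys
from bench import ctrl
import numpy as np
def rows(way):
    """way: list of (x,y,z,psi_deg,nrows); psi = heading of tool y. Prints rows in tool axes (tool down)."""
    o=ctrl.get_obs(); w,a,b,c=o["eef_rot"]; p=np.array(o["eef_pos"])*1000
    ty=np.array([2*(a*b-w*c),1-2*(a*a+c*c)]); psi=np.degrees(np.arctan2(ty[1],ty[0]))
    print("t",o["time_s"],"at",p.round(1),"psi",round(psi,1),"open",o["opening"],"f",np.round(o["wrist_force"],1), "tilt",round(2*(b*c+w*a),4),round(2*(a*c-w*b),4))
    for x,y,z,ps,n in way:
        t=np.array([x,y,z]); p0=p.copy(); ps0=psi
        for i in range(1,n+1):
            d=p0+(t-p0)*i/n-p; r=np.radians(psi)
            yx=d[0]*np.cos(r)+d[1]*np.sin(r); xx=-d[0]*np.sin(r)+d[1]*np.cos(r)
            off=np.round([xx,yx,-d[2]],0); rz=round(-(ps0+(ps-ps0)*i/n-psi),0)
            print(off.astype(int).tolist(),int(rz))
            dx,dy=off[0],off[1]
            p=p+[-dx*np.sin(r)+dy*np.cos(r),dx*np.cos(r)+dy*np.sin(r),-off[2]]; psi-=rz
        print("--")
rows(eval(sys.argv[1]))
E
python3 plan.py "[(399,79.5,100,119,10)]"
```

```text
t 0.1 at [250.2 517.2 230.5] psi 64.2 open 0.9981980861572525 f [-0.   0.4  0.1] tilt -0.0016 0.0003
[-32, -33, 13] -5
[-30, -36, 13] -6
[-26, -38, 13] -5
[-22, -41, 13] -6
[-18, -42, 13] -5
[-13, -44, 13] -6
[-10, -46, 13] -5
[-5, -45, 13] -6
[-1, -47, 13] -5
[4, -46, 13] -6
--
```

Emit:
{"api": "apply_moves", "payload": {"moves": [{"jaw": 0.6, "offset": [-32, -33, 13], "rot": [0, 0, -5]}, {"jaw": 0.6, "offset": [-30, -36, 13], "rot": [0, 0, -6]}, {"jaw": 0.6, "offset": [-26, -38, 13], "rot": [0, 0, -5]}, {"jaw": 0.6, "offset": [-22, -41, 13], "rot": [0, 0, -6]}, {"jaw": 0.6, "offset": [-18, -42, 13], "rot": [0, 0, -5]}]}}

```text
time_s: 0.72
eef_pos: [0.3254, 0.2975, 0.1657]
eef_rot: [-0.0, -0.012, 1.0, -0.0]
wrist_force: [0.8, 0.6, 0.6]
opening: 0.599
grasp_force: 0.0
```

Emit:
{"api": "apply_moves", "payload": {"moves": [{"jaw": 0.6, "offset": [-13, -44, 13], "rot": [0, 0, -6]}, {"jaw": 0.6, "offset": [-10, -46, 13], "rot": [0, 0, -5]}, {"jaw": 0.6, "offset": [-5, -45, 13], "rot": [0, 0, -6]}, {"jaw": 0.6, "offset": [-1, -47, 13], "rot": [0, 0, -5]}, {"jaw": 0.6, "offset": [4, -46, 13], "rot": [0, 0, -6]}]}}

```text
time_s: 1.35
eef_pos: [0.3996, 0.0782, 0.1009]
eef_rot: [0.0, -0.253, 0.967, -0.0]
wrist_force: [0.1, 0.8, 0.9]
opening: 0.601
grasp_force: 0.0
```

```bash
python3 plan.py "[(399,79.5,6,119,5)]"
python3 - <<'E'
from h import *
p,d=ctrl.camera("wrist"); cv2.imwrite("pics/w1.png",p[:,:,::-1])
E
```

```text
t 1.35 at [399.6  78.2 100.9] psi 119.4 open 0.6005128023594882 f [0.1 0.8 0.9] tilt -0.0001 -0.0003
[0, 0, 19] 0
[0, 1, 19] 0
[0, 0, 19] 0
[0, 0, 19] 0
[0, 0, 19] 0
--
```

View pics/w1.png

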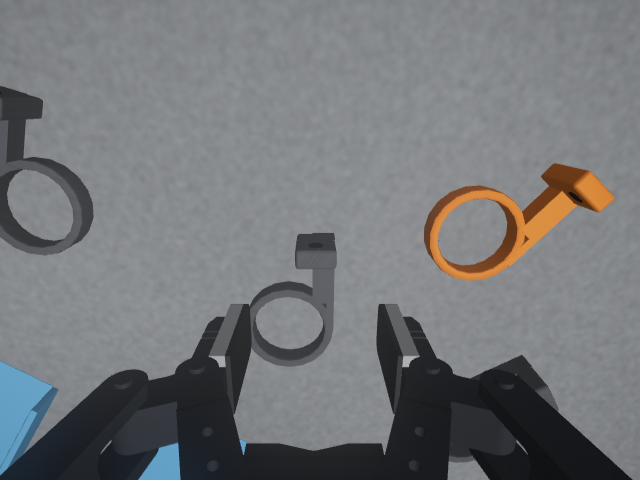

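The wrist view shows B's foot at (316,250). It is centred between the fingers (middle about column 313) and square to them, so I'll descend and close.

Emit:
{"api": "apply_moves", "payload": {"moves": [{"jaw": 0.6, "offset": [0, 0, 24], "rot": [0, 0, 0]}, {"jaw": 0.6, "offset": [0, 1, 24], "rot": [0, 0, 0]}, {"jaw": 0.6, "offset": [0, 0, 24], "rot": [0, 0, 0]}, {"jaw": 0.6, "offset": [0, 0, 22], "rot": [0, 0, 0]}, {"jaw": 0.6, "offset": [0, 0, 0], "rot": [0, 0, 0]}]}}

```text
time_s: 2.02
eef_pos: [0.397, 0.0809, 0.0059]
eef_rot: [-0.002, -0.252, 0.968, 0.001]
wrist_force: [-0.1, -0.3, -0.4]
opening: 0.595
grasp_force: 0.0
```

Emit:
{"api": "apply_moves", "payload": {"moves": [{"jaw": 0.15, "offset": [0, 0, 0], "rot": [0, 0, 0]}, {"jaw": 0.15, "offset": [0, 0, 0], "rot": [0, 0, 0]}, {"jaw": 0.15, "offset": [0, 0, 0], "rot": [0, 0, 0]}, {"jaw": 0.15, "offset": [0, 0, 0], "rot": [0, 0, 0]}, {"jaw": 0.15, "offset": [0, 0, 0], "rot": [0, 0, 0]}]}}

```text
time_s: 2.65
eef_pos: [0.3998, 0.0806, 0.0084]
eef_rot: [0.001, -0.252, 0.968, -0.0]
wrist_force: [-1.0, 0.2, 6.9]
opening: 0.267
grasp_force: 59.4
```

```bash
python3 plan.py "[(470,90,6,89,5),(595.5,98,6,89,5)]"
```

```text
t 2.65 at [399.8  80.6   8.4] psi 119.2 open 0.2673186172293523 f [-1.   0.2  6.9] tilt -0.0011 -0.0015
[-13, -5, 0] 6
[-14, -4, 1] 6
[-14, -2, 0] 6
[-14, -1, 1] 6
[-14, 0, 0] 6
--
[-25, 2, 0] 0
[-25, 2, 0] 0
[-25, 2, 0] 0
[-25, 2, 0] 0
[-25, 2, 0] 0
--
```

Emit:
{"api": "apply_moves", "payload": {"moves": [{"jaw": 0.15, "offset": [-13, -5, 0], "rot": [0, 0, 6]}, {"jaw": 0.15, "offset": [-14, -4, 0], "rot": [0, 0, 6]}, {"jaw": 0.15, "offset": [-14, -2, 0], "rot": [0, 0, 6]}, {"jaw": 0.15, "offset": [-14, -1, 0], "rot": [0, 0, 6]}, {"jaw": 0.15, "offset": [-14, 0, 0], "rot": [0, 0, 6]}]}}

```text
time_s: 3.28
eef_pos: [0.4687, 0.09, 0.0083]
eef_rot: [-0.001, 0.009, 1.0, 0.0]
wrist_force: [-7.7, 2.2, 13.4]
opening: 0.271
grasp_force: 60.4
```

```bash
python3 plan.py "[(595.5,98,6,89,5)]"
python3 - <<'E'
from h import *
p,d=ctrl.camera("top"); cv2.imwrite("pics/t2.png",cv2.resize(p[120:400,180:460,::-1],(560,560)))
E
```

```text
t 3.275 at [468.7  90.    8.3] psi 89.0 open 0.27055703520666574 f [-7.7  2.2 13.4] tilt 0.0002 0.0014
[-25, 2, 0] 0
[-26, 2, 1] 0
[-25, 2, 0] 0
[-25, 2, 1] 0
[-26, 2, 0] 0
--
```

View pics/t2.png

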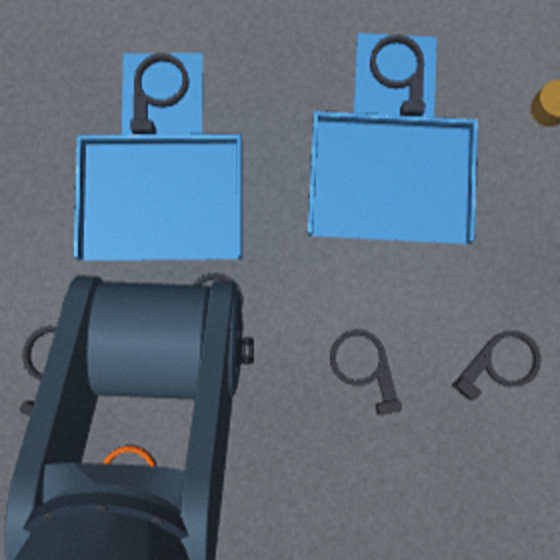

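B is held and square, and its ring leads at (215,277). It would pass close to the tray's right wall, so I'll shift a few mm to +y before entering.

Emit:
{"api": "apply_moves", "payload": {"moves": [{"jaw": 0.15, "offset": [-8, 8, 0], "rot": [0, 0, 0]}, {"jaw": 0.15, "offset": [-22, 3, 0], "rot": [0, 0, 0]}, {"jaw": 0.15, "offset": [-32, 1, 0], "rot": [0, 0, 0]}, {"jaw": 0.15, "offset": [-32, 1, 0], "rot": [0, 0, 0]}, {"jaw": 0.15, "offset": [-32, 0, 0], "rot": [0, 0, 0]}]}}

```text
time_s: 3.95
eef_pos: [0.5955, 0.1012, 0.0084]
eef_rot: [-0.001, 0.007, 1.0, 0.0]
wrist_force: [-7.1, 0.8, 11.2]
opening: 0.268
grasp_force: 60.3
```

Emit:
{"api": "apply_moves", "payload": {"moves": [{"jaw": 0.15, "offset": [0, 0, 0], "rot": [0, 0, 0]}, {"jaw": 0.4, "offset": [0, 0, 0], "rot": [0, 0, 0]}, {"jaw": 0.4, "offset": [0, 0, 0], "rot": [0, 0, 0]}, {"jaw": 0.4, "offset": [0, 0, -30], "rot": [0, 0, 0]}, {"jaw": 0.5, "offset": [0, 0, -50], "rot": [0, 0, 0]}]}}

```text
time_s: 4.58
eef_pos: [0.592, 0.1009, 0.0855]
eef_rot: [-0.003, 0.007, 1.0, 0.0]
wrist_force: [0.3, 0.5, -0.5]
opening: 0.499
grasp_force: 0.0
```

```bash
python3 plan.py "[(408,-111.5,90,102,10)]"
```

```text
t 4.575 at [592.  100.9  85.5] psi 89.2 open 0.4993218809549805 f [ 0.3  0.5 -0.5] tilt 0.0001 0.0064
[18, -21, 0] -1
[19, -22, -1] -2
[19, -20, 0] -1
[19, -20, -1] -1
[20, -20, 0] -1
[20, -20, -1] -2
[21, -18, 0] -1
[22, -19, -1] -1
[21, -18, 0] -2
[22, -17, 0] -1
--
```

Emit:
{"api": "apply_moves", "payload": {"moves": [{"jaw": 0.6, "offset": [36, -43, 0], "rot": [0, 0, -3]}, {"jaw": 0.6, "offset": [38, -40, 0], "rot": [0, 0, -2]}, {"jaw": 0.6, "offset": [40, -40, 0], "rot": [0, 0, -3]}, {"jaw": 0.6, "offset": [43, -37, 0], "rot": [0, 0, -2]}, {"jaw": 0.6, "offset": [44, -35, 0], "rot": [0, 0, -3]}]}}

```text
time_s: 5.2
eef_pos: [0.407, -0.11, 0.087]
eef_rot: [-0.0, -0.107, 0.994, 0.0]
wrist_force: [0.8, -1.1, 0.8]
opening: 0.601
grasp_force: 0.0
```

```bash
python3 plan.py "[(408,-111.5,6,102,4)]"
python3 - <<'E'
from h import *
p,d=ctrl.camera("wrist"); r=ctrl.outline_of("wrist","left_b_foot")
for x in r[:3]: print(x["score"],x["position"])
p,d=ctrl.camera("top"); cv2.imwrite("pics/t3.png",p[:,:,::-1])
g=p.max(2).astype(np.uint8)
m=np.zeros_like(g); m[190:256,215:304]=(g<84)[190:256,215:304]
n,l,st,ce=cv2.connectedComponentsWithStats(m,connectivity=8); m=l==1+st[1:,4].argmax(); print(st[1+st[1:,4].argmax()])
cp=ctrl.camera_params("top"); 
ys,xs=np.nonzero(m); print(fit(m,(288,218),(279,246),cp,1))
E
```

```text
t 5.2 at [ 407. -110.   87.] psi 102.3 open 0.6005487691608278 f [ 0.8 -1.1  0.8] tilt 0.0002 0.0004
[0, 0, 20] 0
[0, -1, 21] 0
[-1, 0, 20] 0
[0, -1, 20] 0
--
[267 199  29  42 346]
(array([ 0.6533,  0.0814, -0.0272]), np.float64(0.3517851071064264))
```

B sits as planned in the right tray, with its ring at (0.653, 0.081). Now C.

Emit:
{"api": "apply_moves", "payload": {"moves": [{"jaw": 0.6, "offset": [0, 0, 20], "rot": [0, 0, 0]}, {"jaw": 0.6, "offset": [0, -1, 21], "rot": [0, 0, 0]}, {"jaw": 0.6, "offset": [-1, 0, 20], "rot": [0, 0, 0]}, {"jaw": 0.6, "offset": [0, -1, 20], "rot": [0, 0, 0]}, {"jaw": 0.6, "offset": [0, 0, 0], "rot": [0, 0, 0]}]}}

```text
time_s: 5.98
eef_pos: [0.4095, -0.1095, 0.005]
eef_rot: [-0.001, -0.107, 0.994, 0.001]
wrist_force: [0.6, -0.3, 0.0]
opening: 0.599
grasp_force: 0.0
```

Emit:
{"api": "apply_moves", "payload": {"moves": [{"jaw": 0.15, "offset": [0, 0, 0], "rot": [0, 0, 0]}, {"jaw": 0.15, "offset": [0, 0, 0], "rot": [0, 0, 0]}, {"jaw": 0.15, "offset": [0, 0, 0], "rot": [0, 0, 0]}, {"jaw": 0.15, "offset": [0, 0, 0], "rot": [0, 0, 0]}, {"jaw": 0.15, "offset": [0, 0, 0], "rot": [0, 0, 0]}]}}

```text
time_s: 6.6
eef_pos: [0.4114, -0.1114, 0.0072]
eef_rot: [0.001, -0.106, 0.994, -0.0]
wrist_force: [-0.0, 3.3, 7.1]
opening: 0.269
grasp_force: 59.5
```

```bash
python3 plan.py "[(490,-85,6,86,5),(615.3,-94,6,86,5)]"
```

```text
t 6.6 at [ 411.4 -111.4    7.2] psi 102.2 open 0.2693170379000975 f [-0.   3.3  7.1] tilt -0.0007 -0.0015
[-16, 2, 0] 3
[-17, 3, 0] 3
[-16, 3, 1] 4
[-16, 5, 0] 3
[-16, 5, 0] 3
--
[-25, 0, 0] 0
[-25, 0, 0] 0
[-25, 0, 0] 0
[-25, 0, 0] 0
[-25, 0, 0] 0
--
```

Emit:
{"api": "apply_moves", "payload": {"moves": [{"jaw": 0.15, "offset": [-16, 1, 0], "rot": [0, 0, 3]}, {"jaw": 0.15, "offset": [-16, 2, 0], "rot": [0, 0, 3]}, {"jaw": 0.15, "offset": [-16, 3, 0], "rot": [0, 0, 4]}, {"jaw": 0.15, "offset": [-16, 4, 0], "rot": [0, 0, 3]}, {"jaw": 0.15, "offset": [-16, 4, 0], "rot": [0, 0, 3]}]}}

```text
time_s: 7.22
eef_pos: [0.4893, -0.0896, 0.0073]
eef_rot: [-0.0, 0.034, 0.999, -0.0]
wrist_force: [-5.1, -0.8, 10.2]
opening: 0.266
grasp_force: 60.0
```

```bash
python3 plan.py "[(615.3,-97,6,86,5)]";  python3 - <<'E'
from h import *
p,d=ctrl.camera("top"); cv2.imwrite("pics/t4.png",cv2.resize(p[120:400,180:460,::-1],(560,560)))
E
```

```text
t 7.225 at [489.3 -89.6   7.3] psi 86.1 open 0.26622291890102073 f [-5.1 -0.8 10.2] tilt -0.0008 0.0005
[-25, 0, 0] 0
[-26, 0, 1] 0
[-25, 1, 0] 0
[-25, 0, 0] 0
[-25, 0, 0] 0
--
```

View pics/t4.png

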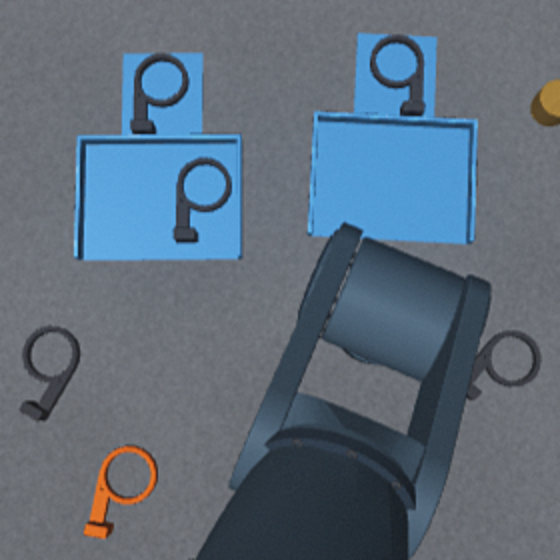

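B lies inside the right tray, ring at (205,185) and foot at (186,235), fully behind the front edge. C is hidden under the wrist and held at the expected pose. Sliding it in.

Emit:
{"api": "apply_moves", "payload": {"moves": [{"jaw": 0.15, "offset": [-25, 0, 0], "rot": [0, 0, 0]}, {"jaw": 0.15, "offset": [-26, 0, 0], "rot": [0, 0, 0]}, {"jaw": 0.15, "offset": [-25, 1, 0], "rot": [0, 0, 0]}, {"jaw": 0.15, "offset": [-25, 0, 0], "rot": [0, 0, 0]}, {"jaw": 0.15, "offset": [-25, 0, 0], "rot": [0, 0, 0]}]}}

```text
time_s: 7.9
eef_pos: [0.6151, -0.0971, 0.0073]
eef_rot: [-0.0, 0.033, 0.999, -0.0]
wrist_force: [-4.5, 0.6, 8.9]
opening: 0.268
grasp_force: 59.8
```

Emit:
{"api": "apply_moves", "payload": {"moves": [{"jaw": 0.15, "offset": [0, 0, 0], "rot": [0, 0, 0]}, {"jaw": 0.4, "offset": [0, 0, 0], "rot": [0, 0, 0]}, {"jaw": 0.4, "offset": [0, 0, 0], "rot": [0, 0, 0]}, {"jaw": 0.4, "offset": [0, 0, -30], "rot": [0, 0, 0]}, {"jaw": 0.5, "offset": [0, 0, -50], "rot": [0, 0, 0]}]}}

```text
time_s: 8.52
eef_pos: [0.6119, -0.096, 0.0845]
eef_rot: [-0.003, 0.034, 0.999, 0.001]
wrist_force: [1.3, 0.1, 0.8]
opening: 0.501
grasp_force: 0.0
```

```bash
python3 plan.py "[(412,260,90,60,10)]"
```

```text
t 8.525 at [611.9 -96.   84.5] psi 86.2 open 0.5005833087801261 f [1.3 0.1 0.8] tilt 0.0017 0.0061
[22, 34, -1] 3
[24, 33, 0] 2
[26, 32, -1] 3
[27, 31, 0] 2
[27, 30, -1] 3
[30, 28, 0] 3
[31, 27, -1] 2
[32, 25, 0] 3
[33, 24, -1] 3
[34, 22, -1] 2
--
```

Emit:
{"api": "apply_moves", "payload": {"moves": [{"jaw": 0.6, "offset": [22, 34, 0], "rot": [0, 0, 3]}, {"jaw": 0.6, "offset": [24, 33, 0], "rot": [0, 0, 2]}, {"jaw": 0.6, "offset": [26, 32, 0], "rot": [0, 0, 3]}, {"jaw": 0.6, "offset": [27, 31, 0], "rot": [0, 0, 2]}, {"jaw": 0.6, "offset": [27, 30, 0], "rot": [0, 0, 3]}]}}

```text
time_s: 9.15
eef_pos: [0.5134, 0.0823, 0.086]
eef_rot: [-0.0, 0.147, 0.989, -0.0]
wrist_force: [0.2, -0.2, 0.4]
opening: 0.598
grasp_force: 0.0
```

Emit:
{"api": "apply_moves", "payload": {"moves": [{"jaw": 0.6, "offset": [30, 28, 0], "rot": [0, 0, 3]}, {"jaw": 0.6, "offset": [31, 27, 0], "rot": [0, 0, 2]}, {"jaw": 0.6, "offset": [32, 25, 0], "rot": [0, 0, 3]}, {"jaw": 0.6, "offset": [33, 24, 0], "rot": [0, 0, 3]}, {"jaw": 0.6, "offset": [34, 22, 0], "rot": [0, 0, 2]}]}}

```text
time_s: 9.78
eef_pos: [0.4129, 0.2594, 0.0861]
eef_rot: [-0.0, 0.258, 0.966, -0.0]
wrist_force: [-0.3, 0.5, -0.4]
opening: 0.603
grasp_force: 0.0
```

```bash
python3 plan.py "[(412,260,6,60,4)]"
python3 - <<'E'
from h import *
cp=ctrl.camera_params("top"); p,d=ctrl.camera("top"); g=p.max(2)
m=np.zeros_like(g); m[182:250,332:420]=(g<84)[182:250,332:420]
n,l,st,ce=cv2.connectedComponentsWithStats(m,connectivity=8); m=l==1+st[1:,4].argmax(); print(st[1+st[1:,4].argmax()])
print(fit(m,(360,205),(368,230),cp,-1))
E
```

```text
t 9.775 at [412.9 259.4  86.1] psi 60.1 open 0.6034017155066613 f [-0.3  0.5 -0.4] tilt -0.0005 0.0005
[0, 0, 20] 0
[1, 0, 20] 0
[0, 0, 20] 0
[0, 0, 20] 0
--
[343 190  27  42 340]
(array([ 0.6717, -0.0823, -0.0709]), np.float64(0.35843137254901963))
```

C is where planned, ring at (0.672, -0.082). Now A.

Emit:
{"api": "apply_moves", "payload": {"moves": [{"jaw": 0.6, "offset": [0, 0, 20], "rot": [0, 0, 0]}, {"jaw": 0.6, "offset": [1, 0, 20], "rot": [0, 0, 0]}, {"jaw": 0.6, "offset": [0, 0, 20], "rot": [0, 0, 0]}, {"jaw": 0.6, "offset": [0, 0, 20], "rot": [0, 0, 0]}, {"jaw": 0.6, "offset": [0, 0, 0], "rot": [0, 0, 0]}]}}

```text
time_s: 10.45
eef_pos: [0.4116, 0.2583, 0.0048]
eef_rot: [-0.002, 0.257, 0.966, -0.001]
wrist_force: [-0.3, 0.4, -0.3]
opening: 0.595
grasp_force: 0.0
```

Emit:
{"api": "apply_moves", "payload": {"moves": [{"jaw": 0.15, "offset": [0, 0, 0], "rot": [0, 0, 0]}, {"jaw": 0.15, "offset": [0, 0, 0], "rot": [0, 0, 0]}, {"jaw": 0.15, "offset": [0, 0, 0], "rot": [0, 0, 0]}, {"jaw": 0.15, "offset": [0, 0, 0], "rot": [0, 0, 0]}, {"jaw": 0.15, "offset": [0, 0, 0], "rot": [0, 0, 0]}]}}

```text
time_s: 11.08
eef_pos: [0.4145, 0.2595, 0.0074]
eef_rot: [0.001, 0.257, 0.966, 0.0]
wrist_force: [-1.5, -0.5, 7.0]
opening: 0.266
grasp_force: 59.5
```

```bash
python3 plan.py "[(450,130,6,80,5),(460,0,6,86,5),(480,-159,6,86,5)]"
```

```text
t 11.075 at [414.5 259.5   7.4] psi 60.2 open 0.26593669232656036 f [-1.5 -0.5  7. ] tilt 0.0011 -0.0011
[-19, -19, 0] -4
[-18, -20, 1] -4
[-16, -22, 0] -4
[-15, -22, 0] -4
[-13, -23, 0] -4
--
[-6, -25, 0] -1
[-6, -26, 0] -1
[-6, -25, 0] -1
[-5, -26, 0] -2
[-4, -26, 0] -1
--
[-6, -31, 0] 0
[-6, -32, 0] 0
[-6, -31, 0] 0
[-6, -32, 0] 0
[-6, -31, 0] 0
--
```

Emit:
{"api": "apply_moves", "payload": {"moves": [{"jaw": 0.15, "offset": [-19, -19, 0], "rot": [0, 0, -4]}, {"jaw": 0.15, "offset": [-18, -20, 0], "rot": [0, 0, -4]}, {"jaw": 0.15, "offset": [-16, -22, 0], "rot": [0, 0, -4]}, {"jaw": 0.15, "offset": [-15, -22, 0], "rot": [0, 0, -4]}, {"jaw": 0.15, "offset": [-13, -23, 0], "rot": [0, 0, -4]}]}}

```text
time_s: 11.7
eef_pos: [0.4507, 0.1299, 0.0074]
eef_rot: [0.001, 0.085, 0.996, 0.001]
wrist_force: [-0.9, 2.4, 5.5]
opening: 0.267
grasp_force: 59.6
```

Emit:
{"api": "apply_moves", "payload": {"moves": [{"jaw": 0.15, "offset": [-6, -25, 0], "rot": [0, 0, -1]}, {"jaw": 0.15, "offset": [-6, -26, 0], "rot": [0, 0, -1]}, {"jaw": 0.15, "offset": [-6, -25, 0], "rot": [0, 0, -1]}, {"jaw": 0.15, "offset": [-5, -26, 0], "rot": [0, 0, -2]}, {"jaw": 0.15, "offset": [-4, -26, 0], "rot": [0, 0, -1]}]}}

```text
time_s: 12.32
eef_pos: [0.4605, -0.0009, 0.0073]
eef_rot: [0.001, 0.033, 0.999, 0.0]
wrist_force: [-0.3, 4.2, 5.8]
opening: 0.267
grasp_force: 59.7
```

Emit:
{"api": "apply_moves", "payload": {"moves": [{"jaw": 0.15, "offset": [-6, -31, 0], "rot": [0, 0, 0]}, {"jaw": 0.15, "offset": [-6, -32, 0], "rot": [0, 0, 0]}, {"jaw": 0.15, "offset": [-6, -31, 0], "rot": [0, 0, 0]}, {"jaw": 0.15, "offset": [-6, -32, 0], "rot": [0, 0, 0]}, {"jaw": 0.15, "offset": [-6, -31, 0], "rot": [0, 0, 0]}]}}

```text
time_s: 12.95
eef_pos: [0.4796, -0.1599, 0.0073]
eef_rot: [0.001, 0.033, 0.999, 0.0]
wrist_force: [-0.3, 3.4, 6.8]
opening: 0.268
grasp_force: 59.9
```

```bash
python3 plan.py "[(611,-168.5,6,86,5)]";  python3 - <<'E'
from h import *
p,d=ctrl.camera("top"); q,d=ctrl.camera("scene"); cv2.imwrite("pics/t5.png",np.hstack([cv2.resize(p[150:350,200:460,::-1],(390,300)),q[170:400,160:460,::-1].copy()[:,:,:]]) if 0 else cv2.resize(q[170:400,160:460,::-1],(780,598)))
E
```

```text
t 12.95 at [ 479.6 -159.9    7.3] psi 86.2 open 0.26760530548854283 f [-0.3  3.4  6.8] tilt 0.0002 -0.0016
[-26, 0, 0] 0
[-27, 0, 1] 0
[-26, 0, 0] 0
[-26, 0, 0] 0
[-27, 0, 0] 0
--
```

View pics/t5.png

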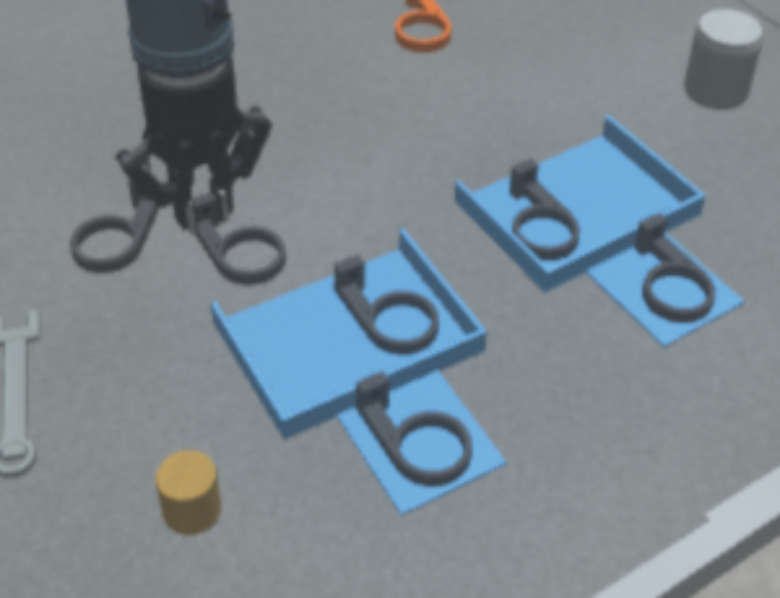

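A is held at (250,253), lying flat just ahead of the left tray's free half. B and C are inside their trays, and D is at (105,243). Sliding A in.

Emit:
{"api": "apply_moves", "payload": {"moves": [{"jaw": 0.15, "offset": [-26, 0, 0], "rot": [0, 0, 0]}, {"jaw": 0.15, "offset": [-27, 0, 0], "rot": [0, 0, 0]}, {"jaw": 0.15, "offset": [-26, 0, 0], "rot": [0, 0, 0]}, {"jaw": 0.15, "offset": [-26, 0, 0], "rot": [0, 0, 0]}, {"jaw": 0.15, "offset": [-27, 0, 0], "rot": [0, 0, 0]}]}}

```text
time_s: 13.68
eef_pos: [0.6106, -0.167, 0.0074]
eef_rot: [-0.001, 0.033, 0.999, -0.0]
wrist_force: [-6.4, 0.5, 11.6]
opening: 0.268
grasp_force: 60.5
```

Emit:
{"api": "apply_moves", "payload": {"moves": [{"jaw": 0.15, "offset": [0, 0, 0], "rot": [0, 0, 0]}, {"jaw": 0.4, "offset": [0, 0, 0], "rot": [0, 0, 0]}, {"jaw": 0.4, "offset": [0, 0, 0], "rot": [0, 0, 0]}, {"jaw": 0.4, "offset": [0, 0, -30], "rot": [0, 0, 0]}, {"jaw": 0.4, "offset": [0, 0, -60], "rot": [0, 0, 0]}]}}

```text
time_s: 14.3
eef_pos: [0.607, -0.1664, 0.0935]
eef_rot: [-0.004, 0.034, 0.999, 0.002]
wrist_force: [1.1, 0.2, -0.3]
opening: 0.397
grasp_force: 0.0
```

Emit:
{"api": "apply_moves", "payload": {"moves": [{"jaw": 0.6, "offset": [30, 40, -30], "rot": [0, 0, 0]}, {"jaw": 0.6, "offset": [30, 50, 0], "rot": [0, 0, 4]}, {"jaw": 0.6, "offset": [30, 50, 0], "rot": [0, 0, 8]}, {"jaw": 0.6, "offset": [30, 40, 0], "rot": [0, 0, 8]}, {"jaw": 0.6, "offset": [0, 0, 0], "rot": [0, 0, 8]}]}}

```text
time_s: 14.92
eef_pos: [0.5128, 0.0295, 0.1255]
eef_rot: [-0.001, 0.275, 0.962, 0.0]
wrist_force: [0.0, -0.6, -0.3]
opening: 0.604
grasp_force: 0.0
```

```bash
python3 - <<'E'
from h import *
cp=ctrl.camera_params("top"); p,d=ctrl.camera("top"); cv2.imwrite("pics/t6.png",p[:,:,::-1]); g=p.max(2)
for k,(a,b,c,e),r,f,s in(("A",(182,250,332,420),(395,208),(404,233),-1),("D",(270,335,395,465),(435,299),(413,312),1)):
    m=np.zeros_like(g); m[a:b,c:e]=(g<84)[a:b,c:e]
    n,l,st,ce=cv2.connectedComponentsWithStats(m,connectivity=8)
    js=[i for i in range(1,n) if st[i,4]>200]; print(st[js])
    i=max(js,key=lambda i:ce[i][0]); q,er=fit(l==i,r,f,cp,s); print(k,q,np.degrees(q[2]),"foot",footpos(q,s),er)
E
python3 plan.py "[(426,-194,86,47.5,5)]"
```

```text
[[343 190  27  42 343]
 [375 191  27  42 342]]
A [ 0.6686 -0.1523 -0.0729] -4.174038022489565 foot [ 0.6095 -0.166 ] 0.39432404540763677
[[406 286  44  34 460]]
D [ 0.457  -0.2466 -0.726 ] -41.59959698598898 foot [ 0.4256 -0.1946] 0.1618755328218244
t 14.975 at [513.9  28.1 125.8] psi 57.8 open 0.5945281818252778 f [-0.5  0.1  0.8] tilt -0.0005 0.0015
[-9, -47, 8] 2
[-10, -47, 8] 2
[-12, -46, 8] 2
[-14, -46, 8] 2
[-15, -45, 8] 2
--
```

A lies in the left tray as planned and D hasn't moved. Now D.

Emit:
{"api": "apply_moves", "payload": {"moves": [{"jaw": 0.6, "offset": [-9, -47, 8], "rot": [0, 0, 2]}, {"jaw": 0.6, "offset": [-10, -47, 8], "rot": [0, 0, 2]}, {"jaw": 0.6, "offset": [-12, -46, 8], "rot": [0, 0, 2]}, {"jaw": 0.6, "offset": [-14, -46, 8], "rot": [0, 0, 2]}, {"jaw": 0.6, "offset": [-15, -45, 8], "rot": [0, 0, 2]}]}}

```text
time_s: 15.6
eef_pos: [0.4278, -0.1979, 0.0859]
eef_rot: [-0.0, 0.357, 0.934, 0.0]
wrist_force: [1.3, -1.0, 0.4]
opening: 0.601
grasp_force: 0.0
```

```bash
python3 plan.py "[(425.7,-194.3,6,48,4)]"
```

```text
t 15.6 at [ 427.8 -197.9   85.9] psi 48.2 open 0.6012328158490325 f [ 1.3 -1.   0.4] tilt -0.0001 0.0003
[1, 0, 20] 0
[1, 1, 20] 0
[1, 0, 20] 0
[1, 0, 20] 0
--
```

Emit:
{"api": "apply_moves", "payload": {"moves": [{"jaw": 0.6, "offset": [1, 0, 20], "rot": [0, 0, 0]}, {"jaw": 0.6, "offset": [1, 1, 20], "rot": [0, 0, 0]}, {"jaw": 0.6, "offset": [1, 0, 20], "rot": [0, 0, 0]}, {"jaw": 0.6, "offset": [1, 0, 20], "rot": [0, 0, 0]}, {"jaw": 0.6, "offset": [0, 0, 0], "rot": [0, 0, 0]}]}}

```text
time_s: 16.23
eef_pos: [0.4249, -0.1921, 0.0048]
eef_rot: [-0.002, 0.357, 0.934, 0.001]
wrist_force: [0.1, 0.3, 0.2]
opening: 0.604
grasp_force: 0.0
```

Emit:
{"api": "apply_moves", "payload": {"moves": [{"jaw": 0.15, "offset": [0, 0, 0], "rot": [0, 0, 0]}, {"jaw": 0.15, "offset": [0, 0, 0], "rot": [0, 0, 0]}, {"jaw": 0.15, "offset": [0, 0, 0], "rot": [0, 0, 0]}, {"jaw": 0.15, "offset": [0, 0, 0], "rot": [0, 0, 0]}, {"jaw": 0.15, "offset": [0, 0, 0], "rot": [0, 0, 0]}]}}

```text
time_s: 16.85
eef_pos: [0.4275, -0.1937, 0.0073]
eef_rot: [0.001, 0.357, 0.934, -0.0]
wrist_force: [-1.4, -0.2, 7.6]
opening: 0.267
grasp_force: 59.2
```

```bash
python3 plan.py "[(450,-60,6,73,5),(460,60,6,89,5),(468,175,6,89,5)]"
```

```text
t 16.85 at [ 427.5 -193.7    7.3] psi 48.2 open 0.2671576647895541 f [-1.4 -0.2  7.6] tilt -0.0002 -0.0019
[14, 23, 0] -5
[13, 24, 1] -5
[10, 25, 0] -5
[8, 26, 0] -5
[6, 27, 0] -5
--
[5, 23, 0] -3
[4, 24, 0] -3
[2, 24, 0] -3
[2, 24, 0] -4
[-1, 24, 0] -3
--
[-1, 23, 0] 0
[-1, 23, 0] 0
[-2, 23, 0] 0
[-1, 23, 0] 0
[-1, 23, 0] 0
--
```

Emit:
{"api": "apply_moves", "payload": {"moves": [{"jaw": 0.15, "offset": [14, 23, 0], "rot": [0, 0, -5]}, {"jaw": 0.15, "offset": [13, 24, 0], "rot": [0, 0, -5]}, {"jaw": 0.15, "offset": [10, 25, 0], "rot": [0, 0, -5]}, {"jaw": 0.15, "offset": [8, 26, 0], "rot": [0, 0, -5]}, {"jaw": 0.15, "offset": [6, 27, 0], "rot": [0, 0, -5]}]}}

```text
time_s: 17.48
eef_pos: [0.4509, -0.0589, 0.0073]
eef_rot: [0.001, 0.145, 0.989, -0.001]
wrist_force: [0.3, -2.1, 3.2]
opening: 0.268
grasp_force: 59.3
```

Emit:
{"api": "apply_moves", "payload": {"moves": [{"jaw": 0.15, "offset": [5, 23, 0], "rot": [0, 0, -3]}, {"jaw": 0.15, "offset": [4, 24, 0], "rot": [0, 0, -3]}, {"jaw": 0.15, "offset": [2, 24, 0], "rot": [0, 0, -3]}, {"jaw": 0.15, "offset": [2, 24, 0], "rot": [0, 0, -4]}, {"jaw": 0.15, "offset": [-1, 24, 0], "rot": [0, 0, -3]}]}}

```text
time_s: 18.1
eef_pos: [0.4609, 0.061, 0.0073]
eef_rot: [0.001, 0.006, 1.0, -0.0]
wrist_force: [-0.4, -1.8, 4.5]
opening: 0.268
grasp_force: 59.4
```

Emit:
{"api": "apply_moves", "payload": {"moves": [{"jaw": 0.15, "offset": [-1, 23, 0], "rot": [0, 0, 0]}, {"jaw": 0.15, "offset": [-1, 23, 0], "rot": [0, 0, 0]}, {"jaw": 0.15, "offset": [-2, 23, 0], "rot": [0, 0, 0]}, {"jaw": 0.15, "offset": [-1, 23, 0], "rot": [0, 0, 0]}, {"jaw": 0.15, "offset": [-1, 23, 0], "rot": [0, 0, 0]}]}}

```text
time_s: 18.73
eef_pos: [0.4685, 0.1761, 0.0073]
eef_rot: [0.001, 0.007, 1.0, -0.0]
wrist_force: [-0.1, -3.4, 4.5]
opening: 0.269
grasp_force: 59.5
```

```bash
python3 plan.py "[(597,174,6,89,5)]"
```

```text
t 18.725 at [468.5 176.1   7.3] psi 89.2 open 0.2685358773204799 f [-0.1 -3.4  4.5] tilt -0.0004 -0.0024
[-26, 0, 0] 0
[-25, 0, 1] 0
[-26, 0, 0] 0
[-26, 0, 0] 0
[-26, 0, 0] 0
--
```

Emit:
{"api": "apply_moves", "payload": {"moves": [{"jaw": 0.15, "offset": [-26, 0, 0], "rot": [0, 0, 0]}, {"jaw": 0.15, "offset": [-25, 0, 0], "rot": [0, 0, 0]}, {"jaw": 0.15, "offset": [-26, 0, 0], "rot": [0, 0, 0]}, {"jaw": 0.15, "offset": [-26, 0, 0], "rot": [0, 0, 0]}, {"jaw": 0.15, "offset": [-26, 0, 0], "rot": [0, 0, 0]}]}}

```text
time_s: 19.35
eef_pos: [0.5967, 0.1741, 0.0074]
eef_rot: [-0.0, 0.007, 1.0, 0.0]
wrist_force: [-5.1, 0.1, 9.4]
opening: 0.267
grasp_force: 59.9
```

Emit:
{"api": "apply_moves", "payload": {"moves": [{"jaw": 0.15, "offset": [0, 0, 0], "rot": [0, 0, 0]}, {"jaw": 0.4, "offset": [0, 0, 0], "rot": [0, 0, 0]}, {"jaw": 0.4, "offset": [0, 0, 0], "rot": [0, 0, 0]}, {"jaw": 0.4, "offset": [0, 0, -30], "rot": [0, 0, 0]}, {"jaw": 0.4, "offset": [0, 0, -60], "rot": [0, 0, 0]}]}}

```text
time_s: 19.98
eef_pos: [0.5926, 0.1735, 0.0937]
eef_rot: [-0.004, 0.007, 1.0, -0.0]
wrist_force: [1.0, -0.4, 0.1]
opening: 0.404
grasp_force: 0.0
```

Emit:
{"api": "apply_moves", "payload": {"moves": [{"jaw": 0.4, "offset": [40, 0, -50], "rot": [0, 0, 0]}, {"jaw": 0.4, "offset": [60, 0, -20], "rot": [0, 0, 0]}, {"jaw": 0.4, "offset": [60, 20, 0], "rot": [0, 0, 0]}, {"jaw": 0.4, "offset": [50, 40, 0], "rot": [0, 0, 0]}, {"jaw": 0.4, "offset": [0, 0, 0], "rot": [0, 0, 0]}]}}

```text
time_s: 20.6
eef_pos: [0.3863, 0.2372, 0.1642]
eef_rot: [-0.001, 0.005, 1.0, 0.0]
wrist_force: [-0.0, -0.1, 0.3]
opening: 0.401
grasp_force: 0.0
```

Run:
```python
from h import *
p,d=ctrl.camera("top"); cv2.imwrite("pics/t7.png",cv2.resize(p[120:330,110:530,::-1],(800,400),interpolation=cv2.INTER_CUBIC))
o=ctrl.get_obs(); print(o["time_s"],o["eef_pos"])
```

```text
20.65 [0.3885 0.2364 0.1647]
```

View pics/t7.png

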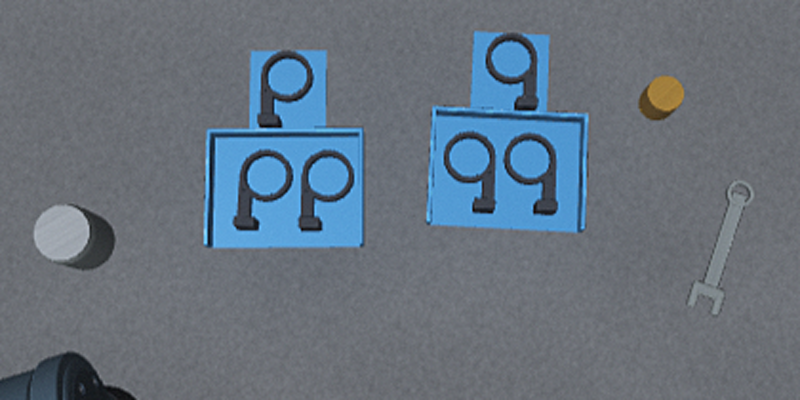

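All four brackets lie flat and wholly inside. The feet are at about (246,222) and (311,222) in the right-hand tray, and (484,205) and (545,205) in the left-hand tray. Each bracket's hand matches its sample, and the tin, spanner and brass cylinder are untouched.

```bash
python3 -c "
from bench import ctrl
print(ctrl.hand_in())"
```

```text
the job is handed in; nothing more can be done
None
```

The job is handed in: all four brackets lie flat inside the tray of their own hand, with nothing past the open fronts, in about 21 of the 72 s. The tin, spanner, brass cylinder and orange look-alike were left alone.

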